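Set a bracket under the lever-lifted foot of a bench thickness gauge

ROBOT

A 7-joint arm with a two-finger parallel gripper is mounted at the origin on the work surface. World frame = base frame: x ahead of the robot, y to its left, z up, the work surface at z = 0. Lengths are in m, angles in rad, forces in N, time in s.
With the tool pointing down it reaches from about 0.425 to 0.875 m from the base axis. Payload 9.9 kg.
Tool frame: the origin (TCP) lies at the very end of the fingers, on their centre line; the grasp point (between the pads) lies env.hold_point_z behind it (env.hold_point_z is the distance from the TCP to the grasp point, in m); z points along the fingers, y is the direction in which the jaws open and shut (so a half turn about z gives the same grasp; the last joint's range is limited). The gripper opens to 85 mm and grips with 20 to 120 N. Pads are 22 mm wide; open, the fingers measure 114 mm over their backs; the gripper's body (76 mm by 85 mm) begins 54 mm behind the grasp point. The pads swing forward as they close: fully open they stand 13 mm farther back than shut.
Start: joints at [1.211, 0.576, 0.025, 1.437, -0.015, 1.129, -0.057], TCP at [0.184, -0.649, 0.231] pointing down, gripper open.
Joint ranges: [-2.76, 2.76], [-0.34, 2.15], [-1.52, 1.57], [0.19, 2.46], [-1.09, 4.23], [0.17, 1.99], [-2.82, 2.82]. Speed limits (rad/s): [2.22, 2.22, 3.01, 3.01, 3.14, 3.14, 3.14].

INTERFACE

Orientations are given as a unit quaternion [w, x, y, z].
In Python, from station import status, cams, job_done, env gives the robot as it stands.
- The arm moves only by the tool servo_tool, never from a script. Its argument "motion" is a list of rows, each a list of 6 numbers: the shift along the tool's x, y, z in m, then the turn, a rotation vector about the tool's x, y, z in degrees. A call has 1 to 8 rows; each row is the pose to reach, as a shift and turn from the pose commanded when the call began, along the tool's axes at that moment; what a row does not reach only later rows make up. A row lasts 1/8 s, in which the tool goes at most 62.5 mm and 10.7 degrees, less where a joint would pass 70% of its speed; a pose out of reach is approached as far as the arm can. A call with a gripper value outside its range is refused whole. "gripper" is the closure, from 0 (fully open) to 1 (shut), set as the call begins (left out, the last holds). The fingers move at their own pace and stop on an object; the grip force is fixed at half the most. Time passes only in rows, so rows that repeat a pose let the fingers close. It gives the time, the measured TCP pose, the force and the opening at its end, in the units of the state.
- status.observe(): the state, without advancing time (a new reading comes with each control period).
- cams.read_camera(name): name is "side" or "top"; returns the picture (420x560x3 uint8, red, green, blue); there is no depth.
- cams.camera_model(name): a dict with "vertical_fov" (degrees; the focal length in pixels is half the picture's height over the tangent of half this angle, whatever the lens; pixels are square), "cx", "cy" (the principal point, pixels), "world_from_camera" (4x4, takes a point from camera to world coordinates). Camera axes: x right, y down, z forward; pixel columns grow to the right and rows downward; lengths in m; the calibration is good to about 2 mm. A picture is of the moment at which its call begins. camera_model takes no time and is no camera call.
- job_done(): hands the job in, once; it reports no verdict.
The state is a dict: "t": time; "joints": joint angles; "joint_vel": joint speeds; "joint_efforts": joint torques, N m; "tool_pos": TCP position; "tcp_rot": TCP orientation; "contact_force": force on the tool from outside, world axes, zero at the start; "wrist_torque": the same for the moment, N m; "finger_gap": opening from 0.0 (shut) to 1.0 (fully open).
Only numpy, scipy, OpenCV 4.12 (cv2) and the standard library are available. Lean on these libraries where they do the work, as an engineer would, in place of code of your own. Each camera call takes 0.05 s, during which the arm holds its last target. There are 200 camera calls.

TASK

Set the aluminium corner bracket up for measuring on the bench gauge: swing the lift lever over until it stays up by itself, then slide the bracket along the gauge's plate, without lifting it off, until it is snug and square in the corner between the back stop and the side fence. Finally bring the lever back down so that the foot rests on the bracket, leaving the bottle, cup and tape roll alone throughout.

Things in the scene. Friction and masses are not known exactly. Their poses are not given: they have to be found in the camera images.
- gauge: Fixed bench thickness gauge, turned a little each time. Origin on the table (z 0) straight under the foot's axis; +x away from the robot, +y left, z up. Its dark steel base plate is 320 x 180 mm, top 20 mm above the table, at x -200..+120, y -110..+70 mm. Grey column on it at x +60..+110, y -30..+30, up to 200 mm. All places given here in mm are in this frame.
- gauge_head (a point): Middle of the top of the gauge's grey head, at x 0, y 0, height 195 mm. The head overhangs the plate at x -35..+110, y -25..+25, heights 130..195 mm, and carries a round dial 60 mm across on top, up to 210 mm.
- gauge_corner (a point): Inner corner on the plate's top (height 20 mm), at x +30, y +30, where the back stop (face at x +30, y -30..+42) and the side fence (inner face at y +30, x -150..+42) meet; both are steel bars 12 mm thick, 16 mm higher than the plate. The plate is open on its near and right sides.
- foot: Round steel foot, 26 mm across, 9 mm high, weighing 60 g, on a stem under the head; origin at the centre of its underside. It moves only with the lever, 25 mm per rad: at first down on the bare plate, 25 mm above it with the lever fully over. No spring: the weight of the leaning lever presses it down, with about 3.5 N on the bracket.
- lift_lever (a joint): Weighted lift lever (0.34 kg) on the right (-y) side of the head, rad. 0 = down, leaning 36 degrees from upright towards the robot; upright at 0.63; 1.01 = fully over, 22 degrees past upright, away from the robot. Past about 0.75 it stays up by its own weight; short of 0.55 it falls down. About 0.32 with the foot on the bracket. Handle force 2 N to raise, 1 N to bring back. Rigid end stops.
- lever_handle (a point): Middle of the lever's steel cross handle, a round bar 28 mm thick, 55 mm long along the gauge's y (y -91..-36), free to spin on its own axis. It moves on a 90 mm circle about the pivot, which lies along y at x 0, height 170 mm: from x -53, height 243 mm (down) over 260 mm (upright) to x +34, height 253 mm (fully over). Free all round but for the head to its left.
- bracket: Loose aluminium corner bracket, 0.35 kg (mass centre x -12, y -4): flat leg 120 x 60 x 8 mm; upright flange across its near end (outer face x -60) and lip along its right edge (outer face y -30, x -60..+8), both 8 mm thick, 35 mm high in all. Origin: centre of the leg's underside; x along the leg, plain end at +60. Starts askew on the plate, short of foot and fence. Snug: origin at gauge x -30, y 0.
- bracket_corner (a point): Far left lower corner of the bracket's leg (+60, +30, 0 mm in its frame), which belongs in the gauge's inner corner.
- oil_bottle: Bystander: white bottle 48 mm across, 110 mm high, left of the gauge; origin at the centre of its underside.
- tool_cup: Bystander: white ceramic cup 64 mm across, 80 mm high, with tools standing in it up to 140 mm, left of the gauge; origin at the centre of its underside.
- tape_roll: Bystander: roll of tape lying flat, 90 mm across, 25 mm high, right of the gauge; origin at the centre of its underside.

How it is judged:
On the way, in this order (a step that is already met when the one before it is completed fails the run):
1. the lever is over its peak and stays up, foot raised (value of joint lift_lever above 0.8 rad), for 0.3 s.
2. with the foot still raised, the bracket is snug in the corner (within 4 mm of stop and fence, square within 0.06 rad) (value of joint lift_lever above 0.8 rad and x of bracket_corner in the frame of gauge_corner above -0.004 m and y of bracket_corner in the frame of gauge_corner above -0.004 m and angle between the x axis of bracket and the x axis of gauge, either way round below 0.06 rad and z of bracket in the frame of gauge below 0.023 m), for 0.3 s.
At the end, for the whole second after the job is handed in: The lever is down (below 0.42 rad), the foot presses on the bracket (over 1.5 N), and the bracket lies at rest flat on the plate, within 4 mm of the back stop and of the side fence and square to them within 0.06 rad (value of joint lift_lever below 0.42 rad and contact force between foot and bracket above 1.5 N and x of bracket_corner in the frame of gauge_corner above -0.004 m and y of bracket_corner in the frame of gauge_corner above -0.004 m and angle between the x axis of bracket and the x axis of gauge, either way round below 0.06 rad and z of bracket in the frame of gauge below 0.023 m and linear speed of bracket below 0.01 m/s); the robot touches nothing.
It fails at once if the bracket is lifted more than 15 mm off the gauge's plate (z of bracket in the frame of gauge above 0.035 m).
It fails at once if the bracket is tipped by more than 0.35 rad or pushed off the plate (angle between bracket's own z axis and vertical above 0.35 rad or z of bracket in the frame of gauge below 0.01 m).
It fails at once if a bystander is moved by more than 25 mm (distance of any of oil_bottle, tool_cup, tape_roll from where it was at the start of the episode above 0.025 m).
It also fails if it takes over 58 s, if anything falls off the work surface, if the arm or the gripper's body presses on something with over 40 N, if the wrist force passes 120 N, or if a joint passes its speed limit or range.

## Working session

There is one attempt and no reset: what is moved stays moved. The work goes in short steps, Python scripts to look and compute and a tool call to move; the robot and the scene stay as the last step left them, time stands still between calls to the robot, and variables do not carry over. Pictures are saved under pics/ and viewed, about 8 in all and at most 12, crops included, and the job is handed in when it is done.

Besides the shell and the picture viewer there is one more tool, called by a JSON object that holds its "method" and its "body", one argument or row to a line. servo_tool: Moves the arm, as the interface text tells. Its arguments: {"type":"object","properties":{"motion":{"type":"array","items":{"type":"array","items":{"type":"number"}}},"gripper":{"type":"number"}},"required":["motion"]}

```bash
mkdir -p pics; ls
python3 - <<'E'
from station import status, cams, env
import cv2,numpy as np
s=status.observe(); print(s['t'],s['tool_pos'],s['tcp_rot'],env.hold_point_z)
for n in("side","top"):
    im=cams.read_camera(n); cv2.imwrite(f"pics/{n}0.png",cv2.resize(im[:,:,::-1],(800,600),interpolation=cv2.INTER_CUBIC))
    np.set_printoptions(precision=4,suppress=True)
    print(n,cams.camera_model(n))
E
```

```text
pics
0.0 [ 0.18367538 -0.64905945  0.23046339] [-8.01809068e-04  9.90505130e-01  1.37473336e-01 -1.63860603e-04] 0.0187
side {'vertical_fov': 44.04213988625964, 'cx': 290.1676746819613, 'cy': 204.88554210259122, 'world_from_camera': array([[ 0.7762, -0.4908,  0.3957,  0.23  ],
       [-0.6304, -0.6147,  0.4741, -0.4539],
       [ 0.0105, -0.6174, -0.7866,  0.946 ],
       [ 0.    ,  0.    ,  0.    ,  1.    ]])}
top {'vertical_fov': 44.72062066051006, 'cx': 279.9699525411184, 'cy': 212.82488249956637, 'world_from_camera': array([[-0.0105, -0.9969,  0.0777,  0.569 ],
       [-0.9999,  0.0103, -0.0031,  0.0114],
       [ 0.0023, -0.0777, -0.997 ,  1.2549],
       [ 0.    ,  0.    ,  0.    ,  1.    ]])}
```

View pics/side0.png

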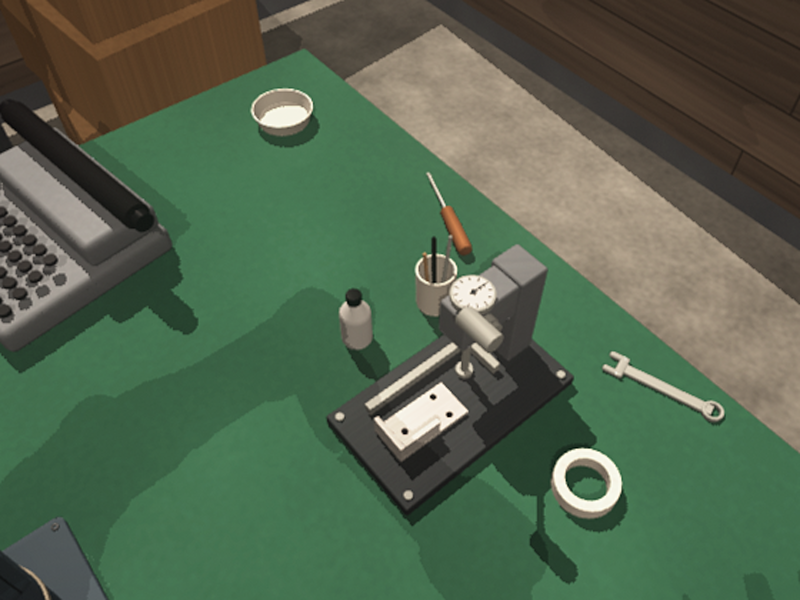

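View pics/top0.png

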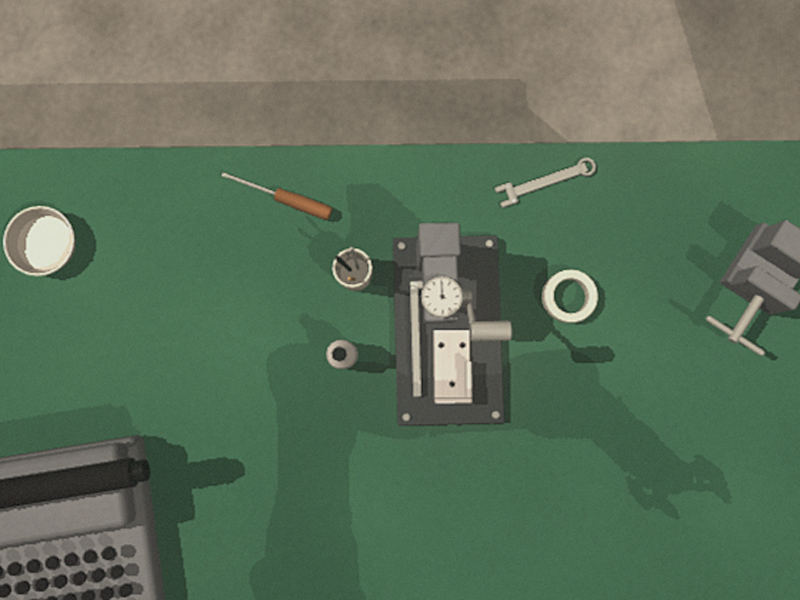

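Both pictures show the gauge: in top (800x600) the plate spans about (395,235)-(508,425), handle (491,330), bracket (452,367); in side the handle is at (478,328). Now enlarged crops.

```bash
cat > h.py <<'E'
import numpy as np,cv2
from station import status,cams,env
def crop(n,x0,y0,w,h,f,out,im=None):
    im=cams.read_camera(n) if im is None else im
    cv2.imwrite("pics/"+out,cv2.resize(im[y0:y0+h,x0:x0+w,::-1],None,fx=f,fy=f,interpolation=cv2.INTER_CUBIC))
    return im
def KT(n):
    m=cams.camera_model(n); f=210/np.tan(np.radians(m['vertical_fov']/2))
    return f,m['cx'],m['cy'],np.array(m['world_from_camera'])
def ray(n,u,v):
    f,cx,cy,T=KT(n); d=T[:3,:3]@[(u-cx)/f,(v-cy)/f,1]; return T[:3,3],d
def atz(n,u,v,z):
    o,d=ray(n,u,v); return o+d*(z-o[2])/d[2]
def tri(a,b):
    (o1,d1),(o2,d2)=ray('side',*a),ray('top',*b)
    s=np.linalg.lstsq(np.c_[d1,-d2],o2-o1,rcond=None)[0]
    p,q=o1+d1*s[0],o2+d2*s[1]; return (p+q)/2,np.linalg.norm(p-q)
def proj(n,P):
    f,cx,cy,T=KT(n); c=(np.atleast_2d(P)-T[:3,3])@T[:3,:3]; return c[:,:2]/c[:,2:]*f+[cx,cy]
E
python3 - <<'E'
from h import *
crop("side",225,165,185,195,3,"s1.png"); crop("top",265,150,100,155,3.8,"t1.png")
E
```

```text
(no output)
```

View pics/s1.png

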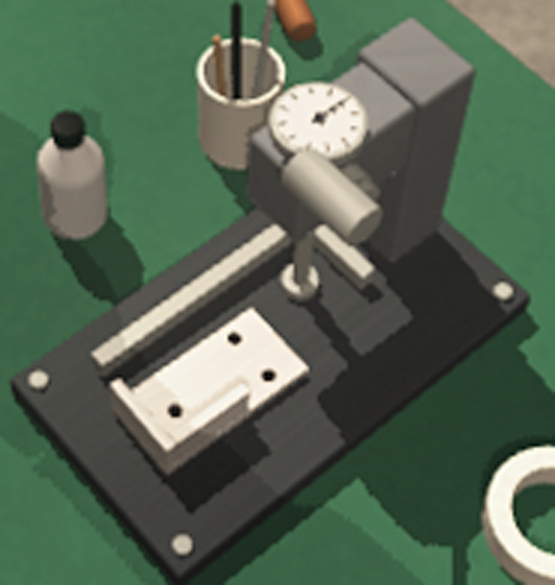

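View pics/t1.png

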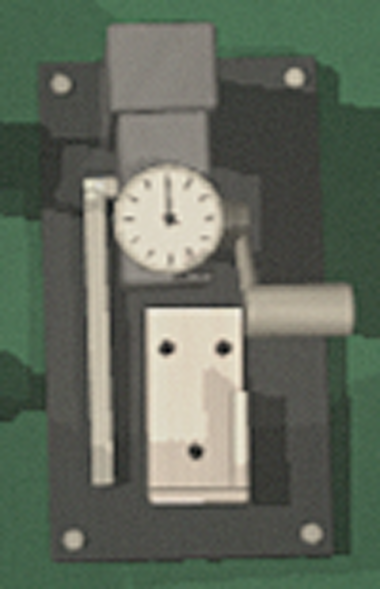

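Side crop: plate screws (38,380), (182,545), (503,291), dial centre (318,119), handle ends about (293,172)-(372,222), bracket plain-end corners (251,309),(309,370). Top crop: screws (61,84),(295,77),(73,540),(312,533), dial (169,217), handle centre (301,309), bracket corners (145,308),(243,308),(150,500),(248,501).

```bash
cat > fit.py <<'E'
from h import *
from scipy.optimize import least_squares
S=lambda u,v:(225+u/3-.33,165+v/3-.33)
T=lambda u,v:(265+u/3.8-.37,150+v/3.8-.37)
def fit(obs,x0):
    P=np.array([o[2] for o in obs],float)/1000
    def r(p):
        c,s=np.cos(p[2]),np.sin(p[2]); W=np.c_[p[0]+c*P[:,0]-s*P[:,1],p[1]+s*P[:,0]+c*P[:,1],P[:,2]]
        return np.concatenate([proj(o[0],w)[0]-o[1] for o,w in zip(obs,W)])
    q=least_squares(r,x0,loss='soft_l1'); return q.x,r(q.x).reshape(-1,2)
E
python3 - <<'E'
from fit import *
np.set_printoptions(precision=4,suppress=True)
for n,a,b in[('dial',(318,119),(169,217)),('handle',(333,196),(301,309)),('screwNL',(38,380),(73,540)),('screwNR',(182,545),(312,533)),('screwFR',(503,291),(295,77)),('brkFL',(251,309),(145,308)),('brkFR',(309,370),(243,308)),('flNL',(112,384),(150,500)),('flNR',(170,452),(248,501))]:
    print(n,*tri(S(*a),T(*b)))
g,r=fit([('top',T(52,560),(-200,70,20)),('top',T(330,556),(-200,-110,20)),('top',T(315,57),(120,-110,20)),('top',T(38,64),(120,70,20)),
('side',S(15,383),(-200,70,20)),('side',S(528,297),(120,-110,20)),('top',T(169,217),(0,0,210)),('side',S(318,119),(0,0,210))],[.6,0,0])
print('gauge',g,np.degrees(g[2]));print(r)
b,r=fit([('top',T(145,308),(60,30,28)),('top',T(243,308),(60,-30,28)),('top',T(150,502),(-60,30,55)),('top',T(248,503),(-60,-30,55)),
('side',S(251,309),(60,30,28)),('side',S(309,370),(60,-30,28)),('side',S(112,382),(-60,30,55)),('side',S(165,452),(-60,-30,55))],[.5,0,0])
print('brk',b,np.degrees(b[2]));print(r)
R=np.array([[np.cos(g[2]),-np.sin(g[2])],[np.sin(g[2]),np.cos(g[2])]])
print('bracket in gauge',R.T@(b[:2]-g[:2]),np.degrees(b[2]-g[2]))
print('handle down world',g[:2]+R@[-.053,-.0635],'over',g[:2]+R@[.034,-.0635], 'snug',g[:2]+R@[-.03,0])
E
```

```text
dial [ 0.6624 -0.0519  0.2035] 0.0013220783522495082
handle [ 0.6103 -0.118   0.2415] 0.0007266820771656872
screwNL [0.4751 0.0003 0.0177] 0.0004105112287749536
screwNR [ 0.4777 -0.1506  0.0184] 0.0008310217071196065
screwFR [ 0.7691 -0.1459  0.0177] 0.0003693669743985979
brkFL [ 0.6214 -0.0473  0.0191] 5.678261632119866e-05
brkFR [ 0.6203 -0.1092  0.0216] 0.0009208355465187359
flNL [ 0.5018 -0.0474  0.0498] 0.0004058575085978857
flNR [ 0.5008 -0.108   0.05  ] 0.0012073645405998353
gauge [ 0.6606 -0.0527  0.0179] 1.02790648377743
[[-0.0243  1.5283]
 [ 1.8944  0.4092]
 [ 0.6609 -0.3534]
 [-0.0289 -0.1527]
 [-2.5621 -1.8399]
 [ 1.4916 -1.3753]
 [ 0.4028  0.8342]
 [ 0.1909 -1.4628]]
brk [ 0.5594 -0.0787 -0.0176] -1.0058584826168548
[[ 1.2019  0.4401]
 [ 0.3637  0.6188]
 [ 0.2802  0.3188]
 [ 0.2012  0.2353]
 [ 0.4199 -1.0873]
 [ 0.0901 -1.0227]
 [-0.873   0.0005]
 [ 0.3737 -0.7579]]
bracket in gauge [-0.1017 -0.0242] -2.033764966394285
handle down world [ 0.6088 -0.1171] over [ 0.6958 -0.1156] snug [ 0.6307 -0.0532]
```

{"method": "servo_tool", "body": {
  "motion": [
    [0,0,-0.06,0,0,0],
    [0.05,-0.035,-0.09,0,0,-10],
    [0.1,-0.07,-0.09,0,0,-20],
    [0.15,-0.105,-0.09,0,0,-30],
    [0.2,-0.14,-0.09,0,0,-40],
    [0.25,-0.175,-0.09,0,0,-50],
    [0.3,-0.21,-0.09,0,0,-60],
    [0.35,-0.245,-0.09,0,0,-70]
  ],
  "gripper": 0.5
}}

```text
t: 1.2
tool_pos: [0.4548, -0.3168, 0.3214]
tcp_rot: [0.0, 0.731, 0.683, -0.0]
contact_force: [0.2, 0.2, -0.3]
finger_gap: 0.5
```

{"method": "servo_tool", "body": {
  "motion": [
    [0.052,0.035,0,0,0,-5.2],
    [0.104,0.07,0,0,0,-5.2],
    [0.156,0.105,0,0,0,-5.2],
    [0.208,0.141,0,0,0,-5.2],
    [0.208,0.141,0,0,0,-5.2]
  ]
}}

```text
t: 1.82
tool_pos: [0.6119, -0.115, 0.3206]
tcp_rot: [-0.001, 0.698, 0.716, 0.001]
contact_force: [-0.0, -0.3, -0.7]
finger_gap: 0.505
```

Run:
```python
from h import *
s=status.observe(); print(s['t'],s['tool_pos'],s['tcp_rot'],s['joints'])
im=crop("side",225,100,220,220,2,"a.png")
im2=crop("top",245,90,140,220,2,"b.png")
a,b=cv2.imread('pics/a.png'),cv2.imread('pics/b.png')
cv2.imwrite('pics/c2.png',np.hstack([a,b]))
```

```text
1.825 [ 0.6119082  -0.11501117  0.32064825] [-0.0011311   0.69790995  0.7161834   0.00132595] [ 0.37813617  0.45753315 -0.43081742  1.42927725  0.18923941  1.29609423
 -0.03897407]
```

View pics/c2.png

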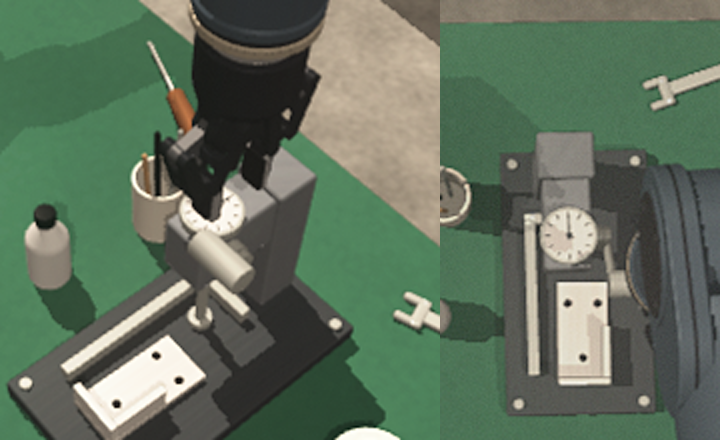

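The composite shows the open fingers above the handle (side crop handle (222,260), fingers (205,190)/(255,165)), the rest unchanged. Lowering over the handle.

{"method": "servo_tool", "body": {
  "motion": [
    [-0.004,-0.001,0.03,0,0,0],
    [-0.004,-0.001,0.06,0,0,0],
    [-0.004,-0.001,0.08,0,0,0],
    [-0.004,-0.001,0.092,0,0,0],
    [-0.004,-0.001,0.092,0,0,0]
  ]
}}

```text
t: 2.55
tool_pos: [0.6082, -0.1264, 0.2289]
tcp_rot: [-0.0, 0.701, 0.713, -0.0]
contact_force: [0.3, 0.3, -0.3]
finger_gap: 0.503
```

{"method": "servo_tool", "body": {
  "motion": [
    [0,0.01,0,0,0,0],
    [0,0.022,0,0,0,0],
    [0,0.034,-0.004,0,0,0],
    [0,0.046,-0.008,0,0,0],
    [0,0.058,-0.01,0,0,0],
    [0,0.07,-0.01,0,0,0],
    [0,0.081,-0.01,0,0,0],
    [0,0.09,-0.01,0,0,0]
  ]
}}

```text
t: 3.55
tool_pos: [0.6998, -0.1234, 0.2392]
tcp_rot: [-0.0, 0.701, 0.713, 0.0]
contact_force: [-0.6, 0.2, 0.0]
finger_gap: 0.5
```

{"method": "servo_tool", "body": {
  "motion": [
    [0,0,0,0,0,0],
    [0,0,0,0,0,0]
  ]
}}

```text
t: 3.8
tool_pos: [0.6986, -0.1237, 0.2393]
tcp_rot: [-0.0, 0.701, 0.713, -0.0]
contact_force: [0.1, -0.1, -0.1]
finger_gap: 0.503
```

{"method": "servo_tool", "body": {
  "motion": [
    [0,0,-0.045,0,0,0],
    [0,0,-0.085,0,0,0],
    [0.012,-0.05,-0.085,0,0,0],
    [0.025,-0.1,-0.085,0,0,0],
    [0.037,-0.15,-0.06,0,0,1],
    [0.049,-0.194,-0.01,0,0,2],
    [0.049,-0.194,0.05,0,0,2],
    [0.049,-0.194,0.1,0,0,2]
  ]
}}

```text
t: 4.8
tool_pos: [0.5029, -0.0784, 0.1385]
tcp_rot: [0.001, 0.713, 0.701, 0.0]
contact_force: [1.0, -0.8, 0.0]
finger_gap: 0.495
```

{"method": "servo_tool", "body": {
  "motion": [
    [0,0,0,0,0,0],
    [0,0,0,0,0,0]
  ]
}}

```text
t: 5.05
tool_pos: [0.505, -0.078, 0.141]
tcp_rot: [0.001, 0.713, 0.701, 0.001]
contact_force: [0.9, 0.2, -0.1]
finger_gap: 0.497
```

Run:
```python
from h import *
s=status.observe(); print(s['t'],s['tool_pos'],s['tcp_rot'],s['contact_force'])
P=s['tool_pos']
for h in(0,.0187,.073,.1,.15,.2):print(h,(proj('side',P+np.array([0,0,h]))[0]-[225,100])*2.6)
im=crop("side",225,100,220,220,2.6,"s3.png")
```

```text
5.05 [ 0.50498306 -0.07803261  0.14103119] [6.80709571e-04 7.13218338e-01 7.00941302e-01 6.55611883e-04] [ 0.87474125  0.19090992 -0.05731385]
0 [122.56746852 464.77613136]
0.0187 [122.09928556 450.6830281 ]
0.073 [120.64932537 407.0367607 ]
0.1 [119.87356383 383.68501931]
0.15 [118.32850653 337.17616732]
0.2 [116.62414492 285.87198439]
```

View pics/s3.png

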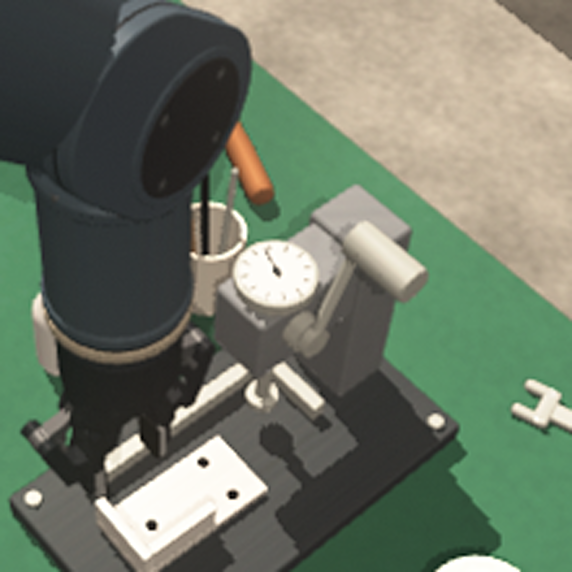

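Side crop: the lever stands fully over (handle (385,260)), foot raised (262,395), fingers above the bracket's flange (125,500). Lowering and gripping the flange.

{"method": "servo_tool", "body": {
  "motion": [
    [0,0,0.04,0,0,0],
    [0,0,0.08,0,0,0],
    [0,0,0.095,0,0,0],
    [0,0,0.103,0,0,0],
    [0,0,0.103,0,0,0],
    [0,0,0.103,0,0,0]
  ]
}}

```text
t: 5.85
tool_pos: [0.5047, -0.0782, 0.0374]
tcp_rot: [0.001, 0.713, 0.701, 0.001]
contact_force: [-1.1, 0.4, 0.6]
finger_gap: 0.499
```

{"method": "servo_tool", "body": {
  "motion": [
    [0,0,0,0,0,0],
    [0,0,0,0,0,0],
    [0,0,0,0,0,0],
    [0,0,0,0,0,0],
    [0,0,0,0,0,0],
    [0,0,0,0,0,0]
  ],
  "gripper": 1
}}

```text
t: 6.6
tool_pos: [0.5042, -0.0782, 0.0369]
tcp_rot: [0.0, 0.713, 0.701, 0.0]
contact_force: [-2.3, 0.4, 6.9]
finger_gap: 0.077
```

{"method": "servo_tool", "body": {
  "motion": [
    [0,0,-0.0005,0,0,-1],
    [0.004,0,-0.0005,0,0,-2],
    [0.008,0,-0.0005,0,0,-2],
    [0.012,0,-0.0005,0,0,-2],
    [0.012,0,-0.0005,0,0,-2]
  ]
}}

```text
t: 7.22
tool_pos: [0.5043, -0.0654, 0.0369]
tcp_rot: [-0.0, 0.701, 0.714, 0.0]
contact_force: [-0.8, -0.5, 3.1]
finger_gap: 0.078
```

{"method": "servo_tool", "body": {
  "motion": [
    [0,0.008,0,0,0,0],
    [0,0.016,0,0,0,0],
    [0,0.024,0,0,0,0],
    [0,0.032,0,0,0,0],
    [0.002,0.038,0,0,0,0],
    [0.004,0.04,0,0,0,0],
    [0.006,0.042,0,0,0,0],
    [0.006,0.042,0,0,0,0]
  ]
}}

```text
t: 8.22
tool_pos: [0.5452, -0.0598, 0.0369]
tcp_rot: [-0.0, 0.701, 0.713, -0.001]
contact_force: [-3.9, -3.4, 8.4]
finger_gap: 0.081
```

Run:
```python
from h import *
s=status.observe(); print(s['t'],s['tool_pos'],s['tcp_rot'],s['contact_force'],s['wrist_torque'])
im=crop("side",225,150,200,190,3,"s4.png")
```

```text
8.225 [ 0.54518502 -0.05979652  0.03690255] [-3.43206351e-04  7.00996289e-01  7.13164318e-01 -8.60988186e-04] [-3.93124967 -3.40723995  8.41760027] [-0.63522113  0.84529869 -0.15705031]
```

View pics/s4.png

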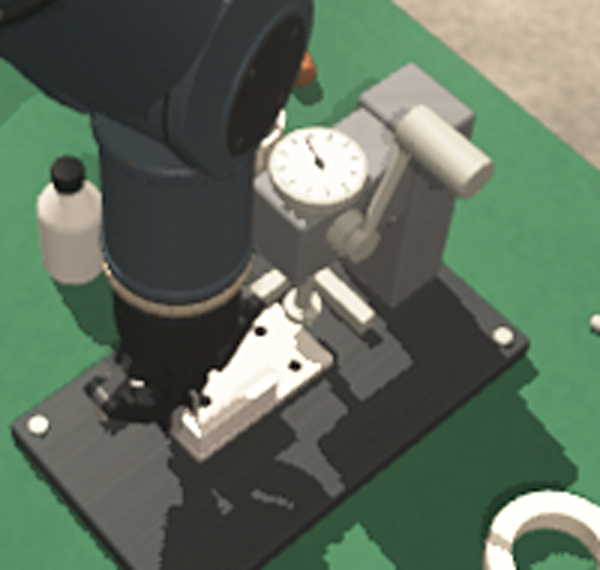

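The bracket follows, squared, plain end now under the raised foot (leg far corner about (328,358)); clear of the head. Closing on the fence.

{"method": "servo_tool", "body": {
  "motion": [
    [0.0015,0,0,0,0,0],
    [0.003,0,0,0,0,0],
    [0.004,0,0,0,0,0],
    [0.005,0,0,0,0,0],
    [0.005,0,0,0,0,0]
  ]
}}

```text
t: 8.9
tool_pos: [0.5461, -0.055, 0.0369]
tcp_rot: [0.0, 0.701, 0.713, -0.0]
contact_force: [-0.1, -4.8, 4.9]
finger_gap: 0.078
```

{"method": "servo_tool", "body": {
  "motion": [
    [0.001,0,0,0,0,0],
    [0.002,0,0,0,0,0],
    [0.003,0,0,0,0,0],
    [0.003,0,0,0,0,0]
  ]
}}

```text
t: 9.4
tool_pos: [0.5462, -0.0549, 0.037]
tcp_rot: [0.001, 0.702, 0.712, -0.001]
contact_force: [0.6, -13.5, 4.8]
finger_gap: 0.071
```

Run:
```python
from h import *
s=status.observe(); print(s['t'],s['tool_pos'],s['contact_force'],s['wrist_torque'])
```

```text
9.4 [ 0.54615234 -0.0548728   0.03699158] [  0.60721125 -13.47218971   4.84549646] [-2.99375125 -0.20599993 -0.02137075]
```

Fence touched (13 N, no further travel). Ease off slightly, advance along x.

{"method": "servo_tool", "body": {
  "motion": [
    [-0.0015,0.003,0,0,0,0],
    [-0.0015,0.006,0,0,0,0],
    [-0.0015,0.01,0,0,0,0],
    [-0.0015,0.014,0,0,0,0],
    [-0.0015,0.014,0,0,0,0]
  ]
}}

```text
t: 10.02
tool_pos: [0.5547, -0.0549, 0.0369]
tcp_rot: [-0.002, 0.701, 0.713, -0.005]
contact_force: [-17.9, -8.3, 25.9]
finger_gap: 0.073
```

Run:
```python
from h import *
s=status.observe(); print(s['t'],s['tool_pos'],s['contact_force'],s['wrist_torque'])
crop("side",225,165,185,170,2.2,"a.png");crop("top",245,110,140,170,2.2,"b.png")
a,b=cv2.imread('pics/a.png'),cv2.imread('pics/b.png')
cv2.imwrite('pics/c5.png',np.hstack([a,b]))
```

```text
10.025 [ 0.55471325 -0.05490229  0.03686904] [-17.90062856  -8.34508059  25.92417176] [-1.5734759   3.74284993 -0.08498979]
```

View pics/c5.png

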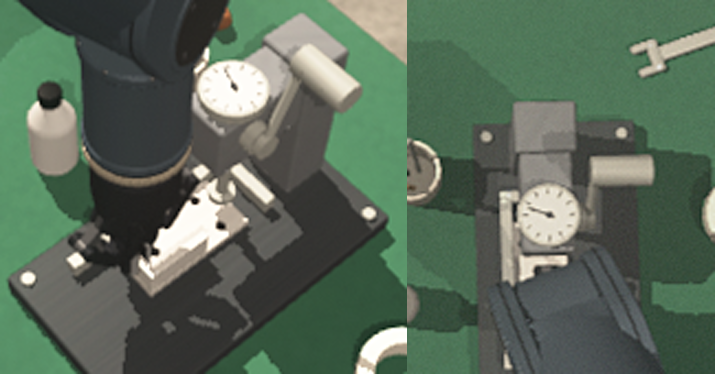

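No obstruction visible: wrist clear of the head (top view gap near (570,258)); the load seems to be jamming between fingers and bracket. Releasing and finishing with a push from outside the flange.

{"method": "servo_tool", "body": {
  "motion": [
    [-0.0015,-0.003,-0.001,0,0,0],
    [-0.0015,-0.003,-0.001,0,0,0],
    [-0.0015,-0.003,-0.001,0,0,0],
    [-0.0015,-0.003,-0.01,0,0,0],
    [-0.0015,-0.003,-0.03,0,0,0],
    [-0.0015,-0.003,-0.05,0,0,0]
  ],
  "gripper": 0.7
}}

```text
t: 10.88
tool_pos: [0.5571, -0.0539, 0.0877]
tcp_rot: [-0.0, 0.701, 0.713, 0.0]
contact_force: [0.7, -0.5, 0.4]
finger_gap: 0.299
```

{"method": "servo_tool", "body": {
  "motion": [
    [0,-0.02,0,0,0,0],
    [0,-0.04,0,0,0,0],
    [0,-0.045,0,0,0,0],
    [0,-0.045,0,0,0,0],
    [0,-0.045,0,0,0,0]
  ],
  "gripper": 1
}}

```text
t: 11.5
tool_pos: [0.5129, -0.0549, 0.0869]
tcp_rot: [0.0, 0.701, 0.713, 0.0]
contact_force: [-0.5, -0.2, -0.7]
finger_gap: -0.001
```

Run:
```python
from h import *
s=status.observe(); print(s['t'],s['tool_pos'],s['tcp_rot'],s['contact_force'],s['finger_gap'])
crop("side",250,215,120,100,5.5,"s6.png")
```

```text
11.5 [ 0.5129356  -0.05487871  0.08691686] [2.26190365e-04 7.00870434e-01 7.13288453e-01 4.07257969e-04] [-0.47402161 -0.23795778 -0.67885188] -0.000997455707442481
```

View pics/s6.png

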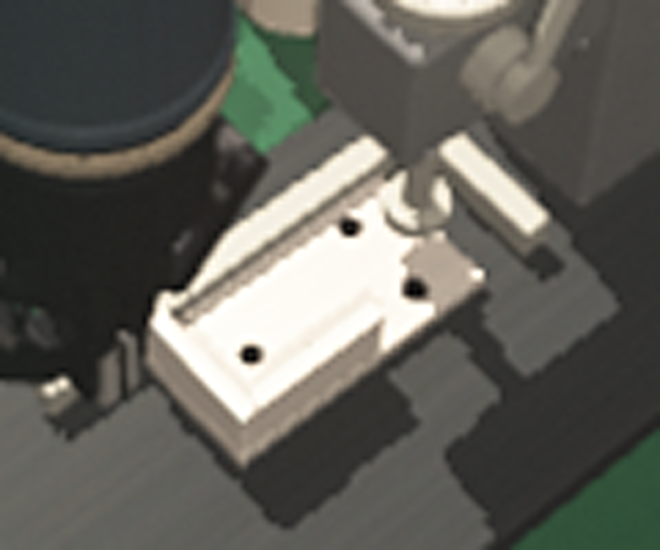

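The bracket lies flat along the fence (leg far-right corner (485,275)), about 20 mm short of the stop; foot raised. Pushing from behind.

{"method": "servo_tool", "body": {
  "motion": [
    [0,0,0.03,0,0,0],
    [0,0,0.05,0,0,0],
    [0,0,0.056,0,0,0],
    [0,0.01,0.056,0,0,0],
    [0,0.018,0.056,0,0,0],
    [0,0.022,0.056,0,0,0],
    [0,0.026,0.056,0,0,0],
    [0,0.03,0.056,0,0,0]
  ]
}}

```text
t: 12.55
tool_pos: [0.541, -0.0547, 0.0308]
tcp_rot: [-0.001, 0.701, 0.713, -0.001]
contact_force: [-5.3, 0.4, 3.5]
finger_gap: -0.0
```

{"method": "servo_tool", "body": {
  "motion": [
    [0,0.002,0,0,0,0],
    [0,0.004,0,0,0,0],
    [0,0.006,0,0,0,0],
    [0,0.008,0,0,0,0],
    [0,0.009,0,0,0,0],
    [0,0.009,0,0,0,0]
  ]
}}

```text
t: 13.3
tool_pos: [0.5511, -0.0544, 0.0308]
tcp_rot: [0.0, 0.701, 0.713, 0.0]
contact_force: [-3.3, -1.0, 2.6]
finger_gap: 0.003
```

{"method": "servo_tool", "body": {
  "motion": [
    [0,0.0015,0,0,0,0],
    [0,0.003,0,0,0,0],
    [0,0.0045,0,0,0,0],
    [0,0.0045,0,0,0,0]
  ]
}}

```text
t: 13.8
tool_pos: [0.5557, -0.0543, 0.0308]
tcp_rot: [0.0, 0.701, 0.713, 0.0]
contact_force: [-2.8, -2.0, 1.2]
finger_gap: -0.003
```

{"method": "servo_tool", "body": {
  "motion": [
    [0,0.001,0,0,0,0],
    [0,0.002,0,0,0,0],
    [0,0.003,0,0,0,0],
    [0,0.003,0,0,0,0]
  ]
}}

```text
t: 14.3
tool_pos: [0.5578, -0.0543, 0.0307]
tcp_rot: [-0.0, 0.701, 0.713, -0.001]
contact_force: [-6.8, -0.1, 5.1]
finger_gap: -0.002
```

{"method": "servo_tool", "body": {
  "motion": [
    [0,0.001,0,0,0,0],
    [0,0.002,0,0,0,0],
    [0,0.002,0,0,0,0]
  ]
}}

```text
t: 14.68
tool_pos: [0.5578, -0.0543, 0.0306]
tcp_rot: [-0.001, 0.701, 0.713, -0.002]
contact_force: [-13.6, -0.5, 10.2]
finger_gap: -0.002
```

Run:
```python
from h import *
s=status.observe(); print(s['t'],s['tool_pos'],s['tcp_rot'],s['contact_force'],s['finger_gap'])
crop("side",250,215,120,100,5.5,"s7.png")
```

```text
14.675 [ 0.55784426 -0.05431236  0.0305729 ] [-0.00144528  0.7008721   0.71328296 -0.00190494] [-13.59998178  -0.48421686  10.15302916] -0.0016299161158715681
```

View pics/s7.png

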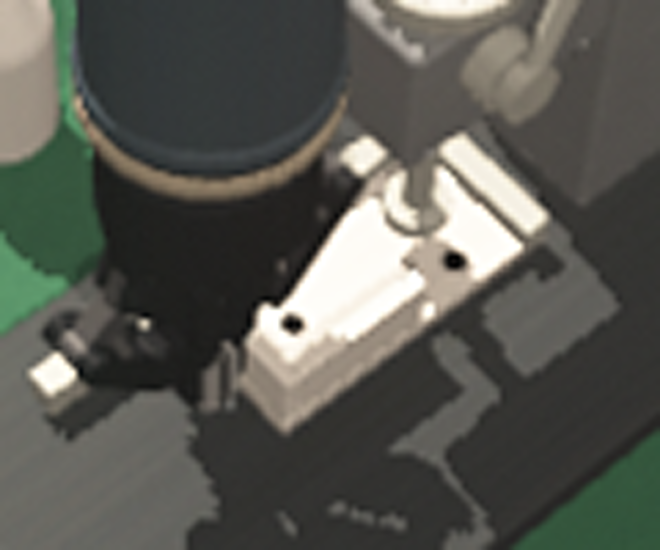

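The bracket's plain end is against the stop ((535,235) meets the bar), and force rose with no further travel. Backing off and checking.

{"method": "servo_tool", "body": {
  "motion": [
    [0,-0.01,0,0,0,0],
    [0,-0.03,0,0,0,0],
    [0,-0.045,-0.05,0,0,0],
    [0,-0.06,-0.1,0,0,0],
    [-0.05,-0.06,-0.15,0,0,0],
    [-0.1,-0.06,-0.2,0,0,0],
    [-0.15,-0.06,-0.25,0,0,0],
    [-0.2,-0.06,-0.3,0,0,0]
  ]
}}

```text
t: 15.72
tool_pos: [0.5042, -0.2335, 0.3097]
tcp_rot: [0.001, 0.701, 0.713, 0.001]
contact_force: [1.2, -0.5, 0.5]
finger_gap: 0.002
```

Run:
```python
from h import *
s=status.observe(); print(s['t'],s['tool_pos'],s['tcp_rot'],s['contact_force'],s['finger_gap'])
crop("side",272,215,100,120,4,"a.png");crop("top",275,175,85,120,4,"b.png")
a,b=cv2.imread('pics/a.png'),cv2.imread('pics/b.png')
cv2.imwrite('pics/c8.png',np.hstack([a,b]))
```

```text
15.725 [ 0.50417228 -0.23350304  0.30967116] [0.00137834 0.70082009 0.7133363  0.0007892 ] [ 1.2032117  -0.4567585   0.52031877] 0.002407805941723666
```

View pics/c8.png

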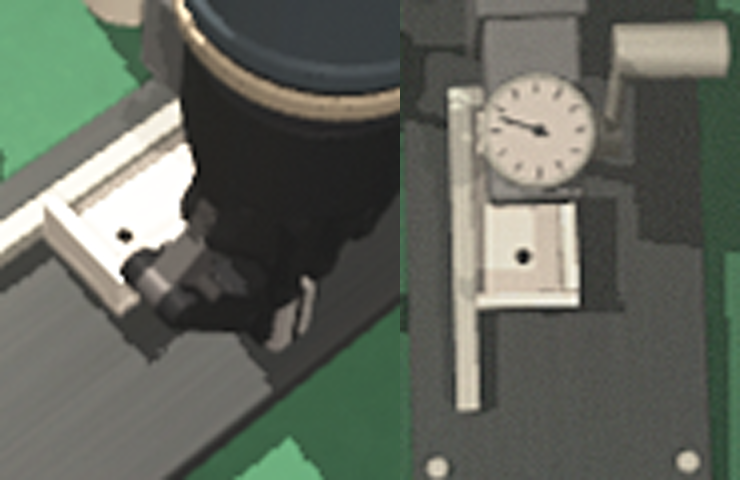

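Top half: flange left end touches the fence ((478,303)), flange and right edge run parallel to plate and fence; lever still over (handle (670,50)). Now to the lever.

{"method": "servo_tool", "body": {
  "motion": [
    [0,0,-0.01,0,0,0],
    [0,0,-0.01,0,0,0],
    [0,0,-0.01,0,0,0]
  ],
  "gripper": 0.5
}}

```text
t: 16.2
tool_pos: [0.5036, -0.2308, 0.3169]
tcp_rot: [-0.0, 0.7, 0.714, -0.0]
contact_force: [-0.6, -0.0, 0.2]
finger_gap: 0.502
```

{"method": "servo_tool", "body": {
  "motion": [
    [0.026,0.049,0,0,0,0],
    [0.052,0.098,0,0,0,0],
    [0.078,0.147,0,0,0,0],
    [0.105,0.195,0,0,0,0],
    [0.105,0.195,0,0,0,0],
    [0.105,0.195,0,0,0,0]
  ]
}}

```text
t: 16.95
tool_pos: [0.6964, -0.1232, 0.3165]
tcp_rot: [-0.001, 0.701, 0.714, -0.001]
contact_force: [0.5, -0.4, 0.1]
finger_gap: 0.506
```

{"method": "servo_tool", "body": {
  "motion": [
    [0.001,0.001,0.04,0,0,0],
    [0.001,0.001,0.065,0,0,0],
    [0.001,0.001,0.077,0,0,0],
    [0.001,0.001,0.077,0,0,0]
  ]
}}

```text
t: 17.45
tool_pos: [0.697, -0.1235, 0.2406]
tcp_rot: [-0.0, 0.701, 0.713, -0.0]
contact_force: [0.2, -0.2, 0.1]
finger_gap: 0.501
```

{"method": "servo_tool", "body": {
  "motion": [
    [0,-0.008,0,0,0,0],
    [0,-0.016,0,0,0,0],
    [0,-0.024,0,0,0,0],
    [0,-0.032,0,0,0,0],
    [0,-0.038,0,0,0,0],
    [0,-0.044,0,0,0,0],
    [0,-0.05,0,0,0,0],
    [0,-0.054,0,0,0,0]
  ]
}}

```text
t: 18.45
tool_pos: [0.6432, -0.1235, 0.2405]
tcp_rot: [-0.0, 0.701, 0.713, -0.0]
contact_force: [-0.2, 0.1, -0.1]
finger_gap: 0.502
```

{"method": "servo_tool", "body": {
  "motion": [
    [0,-0.002,0,0,0,0],
    [0,-0.004,0,0,0,0],
    [0,-0.006,0,0,0,0],
    [0,-0.008,0,0,0,0],
    [0,-0.009,0,0,0,0],
    [0,-0.009,0,0,0,0]
  ]
}}

```text
t: 19.2
tool_pos: [0.6347, -0.1237, 0.2406]
tcp_rot: [0.0, 0.701, 0.713, -0.0]
contact_force: [-0.3, -0.8, 0.6]
finger_gap: 0.497
```

{"method": "servo_tool", "body": {
  "motion": [
    [0,0,-0.03,0,0,0],
    [0,0,-0.06,0,0,0],
    [0,0,-0.09,0,0,0],
    [-0.06,0,-0.09,0,0,0],
    [-0.12,-0.02,-0.09,0,0,0],
    [-0.16,-0.06,-0.09,0,0,0],
    [-0.2,-0.1,-0.09,0,0,0],
    [-0.22,-0.14,-0.09,0,0,0]
  ]
}}

```text
t: 20.2
tool_pos: [0.4966, -0.3487, 0.3302]
tcp_rot: [-0.0, 0.702, 0.712, -0.0]
contact_force: [0.3, -1.0, -0.2]
finger_gap: 0.499
```

{"method": "servo_tool", "body": {
  "motion": [
    [-0.06,-0.03,0,0,0,0],
    [-0.12,-0.06,0,0,0,0],
    [-0.18,-0.08,0,0,0,0],
    [-0.22,-0.1,0,0,0,0],
    [-0.22,-0.1,0,0,0,0],
    [-0.22,-0.1,0,0,0,0]
  ]
}}

```text
t: 20.95
tool_pos: [0.4028, -0.5674, 0.3302]
tcp_rot: [-0.0, 0.701, 0.713, 0.001]
contact_force: [-0.5, 0.5, 0.0]
finger_gap: 0.5
```

Run:
```python
from h import *
s=status.observe(); print(s['t'],s['tool_pos'],s['contact_force'])
crop("side",225,165,185,195,3,"a.png")
crop("top",275,160,85,195,3,"b.png")
a,b=cv2.imread('pics/a.png'),cv2.imread('pics/b.png')
cv2.imwrite('pics/c9.png',np.hstack([a,b[:a.shape[0]]]))
```

```text
20.95 [ 0.40277871 -0.56735313  0.33022877] [-0.49980675  0.54298193  0.04278409]
```

View pics/c9.png

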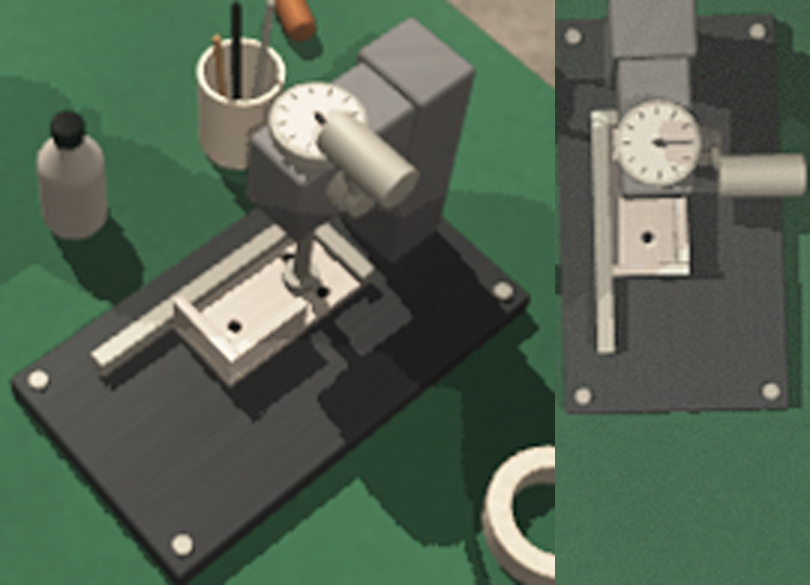

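Side: foot on the bracket's leg (300,280), bracket flush with stop and fence, handle at (368,160); bottle, cup and tape as at the start. Quick numeric check.

Run:
```python
from fit import *
np.set_printoptions(precision=4,suppress=True)
B=lambda u,v:(275+u/3-.33,160+v/3-.33)
p,e=tri(S(368,160),B(207,174)); g=np.array([.6606,-.0527]);th=.0179
R=np.array([[np.cos(th),-np.sin(th)],[np.sin(th),np.cos(th)]])
print('handle gauge',R.T@(p[:2]-g),p[2],e)
b,r=fit([('top',B(57,276),(-60,30,55)),('top',B(135,275),(-60,-30,55)),('side',S(175,303),(-60,30,55)),('side',S(234,365),(-60,-30,55)),('side',S(373,275),(60,-30,28))],[.63,-.05,.02])
print('bracket in gauge',R.T@(b[:2]-g),np.degrees(b[2]-th));print(r)
```

```text
handle gauge [-0.0256 -0.0638] 0.2521523944586289 0.0003930379151191146
bracket in gauge [-0.0291 -0.0011] 0.6153488552370806
[[ 1.0794  0.0685]
 [ 0.6478 -0.6021]
 [-0.1454 -0.8705]
 [ 0.0936 -1.3865]
 [-3.5179  2.1191]]
```

```bash
python3 -c "
from station import job_done
print(job_done())"
```

```text
the job is handed in; nothing more can be done
None
```

I handed the job in at about 21 s, with the bracket set up in the corner and the foot down on it. `job_done` gave no verdict.

**What I did:**
1. I loosely caged the lever handle between the fingers and swung it over until it stayed up.
2. I gripped the bracket's flange, squared it and slid it to the side fence. The fence showed as 13 N with no further travel.
3. I finished the slide to the back stop by pushing from outside the flange. The stop showed as 14 N with no further travel.
4. I brought the lever back gently in the cage and moved the arm well clear.

**Last checks:**
- **Lever:** the handle measured at gauge x -26 mm, height 252 mm, which puts the lever at about 0.34 rad. The last picture shows the foot on the leg. I had no direct reading of the foot's force.
- **Bracket:** the camera fit puts it at gauge x -29, y -1 mm, turned 0.6°, against a snug position of x -30, y 0. That agrees within camera accuracy, though one side-view corner was about 4 pixels off.
- **Bystanders:** the bottle and cup, and the part of the tape roll in view, looked unmoved.

**One thing that went wrong:** while gripped, the bracket jammed partway along the fence, with 18 N backward and 26 N upward on the tool. I let go and pushed instead. The later pictures showed it flat on the plate.

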